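# Zero the bench comparator on the master, then load the bronze bushing

## Robot

A 7-joint arm with a two-finger parallel gripper is mounted at the origin on the work surface. World frame = base frame: x ahead of the robot, y to its left, z up, the work surface at z = 0. Lengths are in m, angles in degrees, forces in N, time in s.
With the tool pointing down it reaches from about 0.4 to 0.875 m from the base axis. Payload 6.5 kg.
Tool frame: the origin (TCP) lies midway between the tips of the shut fingers; the grasp point (between the pads) lies 19 mm behind it; z points along the fingers, y is the line along which they close (so a half turn about z gives the same grasp; the last joint's range is limited). The gripper opens to 85 mm and grips with 20 to 120 N. Pads are 22 mm wide; open, the fingers measure 114 mm over their backs; the gripper's body (76 mm by 85 mm) begins 54 mm behind the grasp point. The pads swing forward as they close: fully open they stand 13 mm farther back than shut.
Start: joints at [73.499, 30.733, -0.252, 88.115, 0.149, 61.152, -4.079], TCP at [0.143, -0.634, 0.231] pointing down, gripper open.
Joint ranges: [-154.64, 154.64], [-21.42, 123.67], [-72.66, 72.17], [13.99, 137.28], [-74.86, 254.86], [10.95, 109.41], [-158.01, 158.01]. Speed limits (degrees/s): [136.94, 136.94, 180, 180, 180, 180, 180].

## Interface

Orientations are given as a 3x3 rotation matrix whose columns are the frame's x, y, z axes.
In Python, from bench import read_state, read_camera, camera_model, job_done, boxes_of, cut_out, mark_of gives the robot as it stands.
- The arm moves only by the shell command python3 -m jog 'ROWS' [FORCE]. ROWS is JSON, a list of rows, each an object of numbers: "jaw": the opening, from -1 (shut) to 1 (fully open), so that 0 is half open; "tx", "ty", "tz": the shift along the world's x, y, z in units of 0.1 m (1.0 is 0.1 m); "yaw": the turn about the world's z in units of pi rad (1.0 is pi rad). In form: [{"jaw": .., "tx": .., "ty": .., "tz": .., "yaw": ..}, ...]. A call has exactly 5 rows; each row is the pose to reach, as a shift and turn from the pose commanded when the call began, turning the shorter way round; what a row does not reach only later rows make up. A row lasts 1/12 s, in which the tool goes at most 41.7 mm and 7.16 degrees, less where a joint would pass 70% of its speed; a pose out of reach is approached as far as the arm can. A call with a number of a shift or a turn outside -1 to 1 is refused whole. A call with a gripper value outside its range is refused whole. The fingers move at their own pace and stop on an object; FORCE is the grip in N (left out, the last holds). Time passes only in rows, so rows that repeat a pose let the fingers close, or fill a call up. It gives the time, the measured TCP pose, the force, the opening and the grip force at its end, in the units of the state.
- read_state(): the state, without advancing time (a new reading comes with each control period).
- read_camera(name): name is "scene" or "top" or "wrist"; returns (picture, depth): 480x640x3 uint8, red, green, blue; 480x640 float32, m along the optical axis (not along the pixel's ray), 0 where there is no reading.
- camera_model(name): a dict with "fovy" (degrees; the focal length in pixels is half the picture's height over the tangent of half this angle, whatever the lens; pixels are square), "cx", "cy" (the principal point, pixels), "R" (3x3) and "t" (3): a world point X has camera coordinates R X + t; the wrist camera has in their place "hand_eye" (4x4, takes a point from camera to tool coordinates, whose origin is the TCP and whose axes are the flange's). Camera axes: x right, y down, z forward; pixel columns grow to the right and rows downward; lengths in m; the calibration is good to about 2 mm. A picture is of the moment at which its call begins: read the wrist's pose just before it. camera_model takes no time and is no camera call.
- job_done(): hands the job in; it is judged then, once.
Trained networks look in the newest picture that a camera, given by its name, has taken for a name from the list of things; names that differ only in an ending like _2 or _b are one class to them, and where a whole thing is asked for, a point or a joint stands for the part that bears it (a point fixed in the world has none). Each returns a list of dicts, best first, with "p" (0 to 1); they miss things now and then, are a little off and sometimes report something else, mostly with a low value. They report only what shows in the picture. A call takes as long as a camera call. They do not tell look-alikes from the thing itself.
- boxes_of(camera, target): "point" ([x, y, z] in m, in world coordinates, good to about 4 mm: the middle of the surface that is visible of it).
- cut_out(camera, target): "mask" (480x640 bool, what is visible of it).
- mark_of(camera, target): "point" ([x, y, z] in m, in world coordinates, good to about 4 mm: a listed point, or the origin of a listed thing).
The state is a dict: "t": time; "joint_positions": joint angles; "qvel": joint speeds; "joint_torque": joint torques, N m; "position": TCP position; "orientation": TCP orientation; "force": force on the tool from outside, world axes, zero at the start; "ft_torque": the same for the moment, N m; "gripper_width": finger opening in m; "grasp_force": force on a finger pad.
Only numpy, scipy, OpenCV 4.12 (cv2) and the standard library are available. Lean on these libraries where they do the work, as an engineer would, in place of code of your own. Each camera call takes 0.05 s, during which the arm holds its last target. There are 200 camera calls.

## Task

The comparator on the bench has its steel master block clamped under the sprung plunger: turn the dial's bezel until its zero mark lines up with the hand, then leave the bezel alone, lift the master out and stand it upright in the wooden tray. Then load the bronze bushing in its place: stand it on the bed between anvil and plunger and slide it gently along the anvil until it just rests against the stop screw, whose setting you must find by touch, and let go. Do not push the plunger hard, press the stop with no more than about 8 N, and leave everything else where it is.

Things in the scene. Friction and masses are not known exactly. Their poses are not given: they have to be found in the camera images.
- seat (a point): Reference point of the comparator (fixed; grey bed plate 167 x 215 mm, 12 mm thick): on the bed's top face in the middle of the measuring place, 12 mm over the table. Its x axis is the sliding-in direction (roughly away from the robot), y points from the anvil to plunger and dial, z up. The bed reaches from x = -87 to 80 mm and is free on the -x side. Bed, anvil and foot are ground and oiled (friction about 0.15).
- anvil (a point): Middle of the fixed steel anvil's upright face, 13 mm above the bed, at x = 0, y = -19 mm in the seat frame (same axes). The face runs along x from -39 to 50 mm and is 26 mm tall; below x = -39 mm a lead-in flares away from it. A part 38 mm wide that touches it has its centre at y = 0 of the seat frame.
- foot (a point): On the flat face of the sprung plunger's foot, opposite the anvil, 18 mm above the bed; same axes. Face from x = -15 to 32 mm, 20 mm tall, with a slanted lead-in on its -x side to 26 mm farther out and 13 mm back. With nothing in place it is at y = 13 mm in the seat frame (gap to the anvil 32 mm). It yields along +y up to 14 mm: 3.5 N at rest, 5.6 N at 6 mm.
- stop_post (a point): Front face of the stop's post, at x = 58, y = 0, z = 14 mm in the seat frame; the post is 16 mm deep, 30 mm wide, 24 mm tall. From it the stop screw (flat tip 14 mm across) points to -x along y = 0. Its setting differs each time and is not measured: the tip's face lies between x = 8 and 46 mm, so a bushing that touches it has its centre at x = -11 to 27 mm. Find it by touch.
- dial_center (a point): Centre of the dial, which lies flat facing up, 115 mm along +y of the seat frame, at mid-height of the bezel: 50 mm above the bed. The bezel is a round knurled steel ring 57 mm across (grip it across its outside from above), from 8 mm below to 6 mm above this point, with the hand and a rim within 11 mm above; the case below it is 48 mm across.
- bezel (a joint): Turn of the bezel, rad, counter-clockwise from above positive; at 0 the zero mark points along the seat frame's +x. It stays where it is left; needs about 0.06 N m. Range -1.2 to 2.0.
- needle (a joint): Angle of the dial's hand, rad, in the same sense and from the same direction as the bezel: the mark is on the hand when both values are equal. It turns 0.12 rad for each mm that the plunger is pushed back: 0 with nothing in place, about 0.72 with 38 mm between anvil and plunger.
- zero_mark (a point): Middle of the dark raised bar (14 x 5 mm) on the bezel's face that is the zero mark, 22.5 mm from the dial's centre; its x axis points outward from the dial's centre.
- needle_tip (a point): Tip of the dial's thin black hand, 16 mm from the dial's centre; its x axis points along the hand, outward.
- master_center (a point): Centre of the master: a solid steel block 20 mm (its x) by 38 mm (its y, the gauging size) by 60 mm tall, 0.35 kg; starts upright in the comparator between anvil and plunger, 3 to 8 mm on the -x side of the seat point. The point is 30 mm above its underside.
- bushing_center (a point): Centre of the bronze bushing: a plain round tube 38 mm outside, 60 mm tall, its 26 mm bore closed by a black dust plug 3 mm below the rim, about 0.3 kg, standing upright on the black ribbed mat (3 mm thick) on the right. The point is on its axis, 30 mm above its underside. The chrome piston beside it is solid and shorter.
- tray_in (a point): Middle of the inner floor of the shallow wooden tray on the left, 110 x 110 mm outside, walls 5 mm thick and 14 mm tall, floor about 5 mm above the table; fixed. Its axes run along the walls.
- piston: Bystander: chrome piston, 42 mm across, 46 mm tall, with a groove, on the mat. Origin under its centre.
- cap: Bystander: red plastic cap, 40 mm across, 26 mm tall, on the mat. Origin under its centre.
- bracket: Bystander: cast L-shaped bracket, 70 x 40 x 45 mm. Origin under its base's centre.
- wrench: Bystander: open wrench lying flat beyond the comparator.
- can: Bystander: grey can 56 mm across, 130 mm tall. Origin under its centre.
- spacer: Bystander: steel spacer disc 24 mm across, 11 mm tall.
- pin: Bystander: steel pin 12 mm across, 50 mm long, lying on the table.
Not all that is in view belongs to the job. Of the things like the part that bears bushing_center, leave any that is green or pink; of the rest the larger one is meant.

How it is judged (in metres and radians):
On the way, in this order (a step that is already met when the one before it is completed fails the run):
1. the zero mark lines up with the hand (within 0.12 rad) while the master is clamped in the comparator (angle between the x axis of zero_mark and the x axis of needle_tip, either way round below 0.12 rad and horizontal distance between master_center and seat below 0.014 m), for 0.3 s.
2. the master stands upright in the wooden tray, released (x of master_center in the frame of tray_in between -0.035 and 0.035 m and y of master_center in the frame of tray_in between -0.035 and 0.035 m and z of master_center in the frame of tray_in between 0.026 and 0.034 m and angle between master_center's own z axis and vertical below 0.1 rad and contact force between the fingers and master below 0.3 N), for 0.2 s.
At the end, for the whole second after the job is handed in: The bushing stands upright on the comparator's bed (tilt under 0.06 rad), at rest, within 1.5 mm of the anvil's face and of the stop screw's tip; the hand again stands at the zero mark within 0.2 rad; the master stands upright in the tray, its centre within 35 mm of the tray's middle each way (horizontal distance between bushing_center and stop_tip below 0.0245 m and y of bushing_center in the frame of seat between -0.0015 and 0.0015 m and z of bushing_center in the frame of seat below 0.032 m and angle between bushing_center's own z axis and vertical below 0.06 rad and linear speed of bushing below 0.01 m/s and angle between the x axis of zero_mark and the x axis of needle_tip, either way round below 0.2 rad and x of master_center in the frame of tray_in between -0.035 and 0.035 m and y of master_center in the frame of tray_in between -0.035 and 0.035 m and z of master_center in the frame of tray_in between 0.026 and 0.034 m and angle between master_center's own z axis and vertical below 0.1 rad); the robot touches nothing.
It fails at once if the bushing or anything else pushed against the stop screw with more than 10 N (contact force between stop_tip and anything else above 10 N).
It fails at once if the plunger loaded with more than 25 N (contact force between plunger and anything else above 25 N).
It fails at once if the bezel touched when the master is no longer in the comparator (contact force between bezel and anything else above 1 N and horizontal distance between master_center and seat above 0.03 m).
It fails at once if a bystander moved by more than 20 mm (distance of any of piston, cap, bracket, wrench, can, spacer, pin from where it was at the start of the episode above 0.02 m).
It also fails if it takes over 72 s, if anything falls off the work surface, if the arm or the gripper's body presses on something with over 40 N, if the wrist force passes 120 N, or if a joint passes its speed limit or range.

## Working session

There is one attempt and no reset: what is moved stays moved. The work goes in short steps, Python scripts to look and compute and a shell command to move; the robot and the scene stay as the last step left them, time stands still between calls to the robot, and variables do not carry over. Pictures are saved under pics/ and viewed, at most 10 in all, crops included, and the job is handed in when it is done.

```bash
mkdir -p pics; ls
cat > h.py <<'E'
import numpy as np, cv2
from bench import *
def shot(c,n):
    s=read_state(); p,d=read_camera(c); cv2.imwrite(f'pics/{n}.png',p[:,:,::-1]); return s,p,d
E
python3 - <<'E'
from h import *
import numpy as np
np.set_printoptions(precision=4,suppress=True)
s,p,d=shot('scene','s1'); s,p2,d2=shot('top','t1')
print(s)
for c in ['scene','top']:
    m=camera_model(c); print(c,m)
    for n in ['seat','anvil','stop_post','dial_center','zero_mark','needle_tip','master_center','bushing_center','tray_in','piston','cap','can','bracket','spacer','pin','foot']:
        try: print(n,[(np.round(q['point'],4).tolist(),round(q['p'],2)) for q in mark_of(c,n)][:3])
        except Exception as e: print(n,e)
cv2.imwrite('pics/both.png',cv2.resize(np.vstack([p,p2])[:,:,::-1],(400,600)))
E
```

```text
pics
{'t': 0.05, 'joint_positions': array([73.4984, 30.7766, -0.2541, 88.1699,  0.1474, 61.1507, -4.0798]), 'qvel': array([ 0.0929, -0.0108,  0.0363, -0.0243,  0.0266,  0.0331,  0.0668]), 'joint_torque': array([  0.0029, -58.5107,   1.0529, -26.0067,   0.0126,   0.0046,
         0.0001]), 'position': array([ 0.1428, -0.6335,  0.2304]), 'orientation': array([[ 0.9755,  0.22  , -0.0005],
       [ 0.22  , -0.9755,  0.0016],
       [-0.0001, -0.0017, -1.    ]]), 'force': array([0.001 , 0.4791, 0.5145]), 'ft_torque': array([0.0216, 0.0027, 0.0282]), 'grasp_force': 0.0, 'gripper_width': 0.08515394584472023}
scene {'fovy': 56.66215499371661, 'cx': 313.0378096186833, 'cy': 239.68656772876898, 'R': array([[ 0.6393,  0.769 , -0.0035],
       [ 0.4227, -0.3552, -0.8338],
       [-0.6424,  0.5315, -0.5521]]), 't': array([-0.2567, -0.2079,  1.3902])}
seat [([0.5542, -0.0129, 0.0169], 0.74)]
anvil [([0.5579, -0.0306, 0.0251], 0.69)]
stop_post [([0.6125, 0.0028, 0.0288], 0.68), ([0.7461, -0.1712, 0.0012], 0.38)]
dial_center [([0.5301, 0.0975, 0.0603], 0.96)]
zero_mark [([0.5477, 0.0997, 0.073], 0.8
[... 1202 characters left out ...]
), ([0.7496, -0.1696, 0.0013], 0.23)]
zero_mark [([0.5536, 0.1016, 0.0762], 0.94)]
needle_tip []
master_center [([0.5473, -0.015, 0.0455], 0.44)]
bushing_center [([0.2895, -0.3294, 0.0235], 0.59), ([0.5393, -0.5419, 0.0208], 0.57), ([0.4748, -0.3777, 0.0338], 0.56)]
tray_in [([0.5161, 0.3255, 0.0028], 0.94)]
piston [([0.4184, -0.2759, 0.0041], 0.74), ([0.5174, 0.3229, 0.0069], 0.64)]
cap [([0.5488, -0.279, 0.0071], 0.5)]
can [([0.7186, 0.3287, -0.0011], 0.59), ([0.5467, -0.2797, 0.0041], 0.39)]
bracket [([0.5822, -0.432, 0.0015], 0.63)]
spacer [([0.629, 0.2389, -0.0009], 0.48)]
pin [([0.7494, -0.1686, 0.0003], 0.62)]
foot [([0.7515, -0.1692, -0.0013], 0.61), ([0.5559, 0.0071, 0.0285], 0.56)]
```

View pics/t1.png

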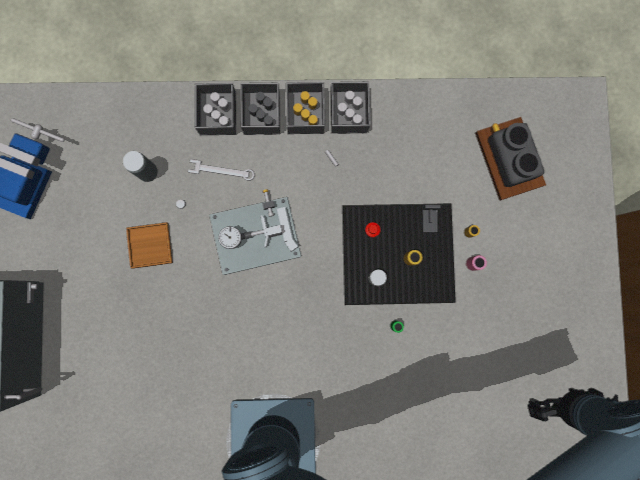

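View pics/s1.png

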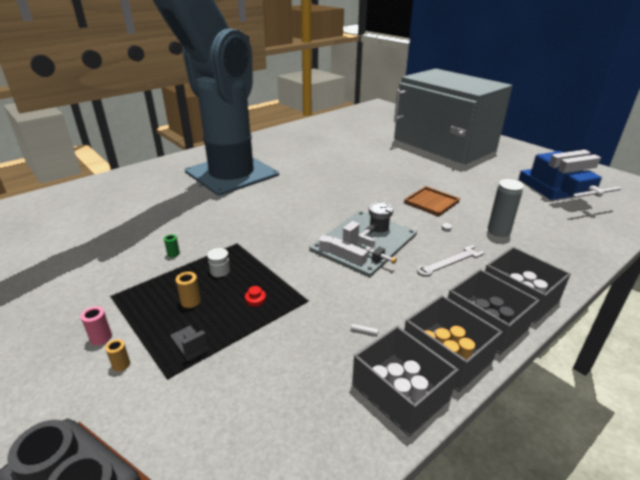

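The top view shows the comparator at about (255,235) with the dial at (231,236) and the tray at (150,245). The larger bronze bushing is on the mat at (414,257). The smaller bronze one (473,230), the pink one and the green one stay where they are. I'll move over the comparator for a close wrist view.

```bash
for i in 1 2 3 4; do python3 -m jog '[{"jaw":1,"tx":0.22,"ty":0.25,"tz":0.06},{"jaw":1,"tx":0.45,"ty":0.5,"tz":0.12},{"jaw":1,"tx":0.67,"ty":0.75,"tz":0.18},{"jaw":1,"tx":0.9,"ty":1,"tz":0.25},{"jaw":1,"tx":0.9,"ty":1,"tz":0.25}]' | tail -1; done
for i in 1 2 3; do python3 -m jog '[{"jaw":1,"ty":0.25},{"jaw":1,"ty":0.5},{"jaw":1,"ty":0.75},{"jaw":1,"ty":1},{"jaw":1,"ty":1}]'; done
python3 - <<'E'
from h import *
np.set_printoptions(precision=4,suppress=True)
s,p,d=shot('wrist','w1')
print(s['position'],s['orientation'],s['t'],camera_model('wrist'))
for n in ['seat','dial_center','zero_mark','needle_tip','master_center','stop_post','anvil','foot']:
    print(n,[(np.round(q['point'],4).tolist(),round(q['p'],2)) for q in mark_of('wrist',n)][:3])
E
```

```text
[ 0.143  -0.6341  0.2313] [[ 0.9755  0.22   -0.    ]
 [ 0.22   -0.9755  0.    ]
 [-0.     -0.     -1.    ]] 1.7 {'fovy': 61.60809123510258, 'cx': 319.55014591016635, 'cy': 238.26816167516415, 'hand_eye': array([[-0.0001, -0.9617, -0.2742,  0.0696],
       [ 1.    ,  0.    , -0.0005, -0.0017],
       [ 0.0005, -0.2742,  0.9617, -0.1428],
       [ 0.    ,  0.    ,  0.    ,  1.    ]])}
seat []
dial_center []
zero_mark []
needle_tip []
master_center []
stop_post []
anvil []
foot []schema error: expected keys jaw, tx, ty, tz, yaw
schema error: expected keys jaw, tx, ty, tz, yaw
schema error: expected keys jaw, tx, ty, tz, yaw
schema error: expected keys jaw, tx, ty, tz, yaw
schema error: expected keys jaw, tx, ty, tz, yaw
schema error: expected keys jaw, tx, ty, tz, yaw
schema error: expected keys jaw, tx, ty, tz, yaw
```

View pics/w1.png

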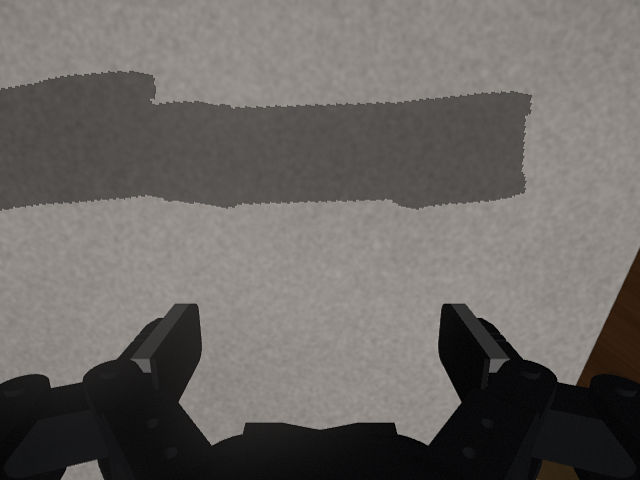

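The call needs every key in each row, and the picture shows only bare table (the fingers are at the bottom edge). I'll repeat the move with all the keys.

```bash
for i in 1 2 3 4; do python3 -m jog '[{"jaw":1,"tx":0.25,"ty":0.25,"tz":0.05,"yaw":0},{"jaw":1,"tx":0.5,"ty":0.5,"tz":0.1,"yaw":0},{"jaw":1,"tx":0.75,"ty":0.75,"tz":0.15,"yaw":0},{"jaw":1,"tx":1,"ty":1,"tz":0.2,"yaw":0},{"jaw":1,"tx":1,"ty":1,"tz":0.2,"yaw":0}]' | tail -1; done
for i in 1 2 3; do python3 -m jog '[{"jaw":1,"tx":0,"ty":0.3,"tz":0,"yaw":0},{"jaw":1,"tx":0,"ty":0.6,"tz":0,"yaw":0},{"jaw":1,"tx":0,"ty":0.8,"tz":0,"yaw":0},{"jaw":1,"tx":0,"ty":0.95,"tz":0,"yaw":0},{"jaw":1,"tx":0,"ty":0.95,"tz":0,"yaw":0}]'; done
python3 - <<'E'
from h import *
np.set_printoptions(precision=4,suppress=True)
s,p,d=shot('wrist','w2')
print(s['position'],s['orientation'],s['t'])
for n in ['seat','dial_center','zero_mark','needle_tip','master_center','stop_post','anvil','foot']:
    print(n,[(np.round(q['point'],4).tolist(),round(q['p'],2)) for q in mark_of('wrist',n)][:3])
E
```

```text
grasp_force: 0.0
grasp_force: 0.0
grasp_force: 0.0
grasp_force: 0.0
t: 4.23
position: [0.5432, -0.1354, 0.3114]
orientation: [[0.974, 0.225, 0.0], [0.225, -0.974, 0.002], [0.001, -0.002, -1.0]]
force: [-0.0, 0.2, 0.8]
gripper_width: 0.0853
grasp_force: 0.0
t: 4.65
position: [0.5431, -0.0414, 0.3114]
orientation: [[0.975, 0.224, 0.0], [0.224, -0.975, 0.001], [0.001, -0.001, -1.0]]
force: [0.7, -0.4, -0.4]
gripper_width: 0.0854
grasp_force: 0.0
t: 5.07
position: [0.5432, 0.0528, 0.3113]
orientation: [[0.975, 0.223, 0.0], [0.223, -0.975, 0.001], [0.0, -0.001, -1.0]]
force: [0.0, 0.4, 0.5]
gripper_width: 0.0854
grasp_force: 0.0
[0.5432 0.0528 0.3113] [[ 0.9748  0.2233  0.0002]
 [ 0.2233 -0.9748  0.0012]
 [ 0.0005 -0.0012 -1.    ]] 5.0667
seat [([0.5546, -0.0126, 0.0141], 0.64)]
dial_center []
zero_mark [([0.5524, 0.1001, 0.071], 0.86), ([0.6131, 0.0053, 0.0272], 0.38)]
needle_tip [([0.542, 0.113, 0.0677], 0.55)]
master_center [([0.554, -0.0134, 0.0432], 0.92), ([0.5532, 0.1015, 0.0718], 0.49)]
stop_post [([0.609, 0.0037, 0.0252], 0.68), ([0.7484, -0.1663, 0.0022], 0.23)]
anvil [([0.5622, -0.0278, 0.0246], 0.7)]
foot [([0.5525, 0.007, 0.0302], 0.88)]
```

View pics/w2.png

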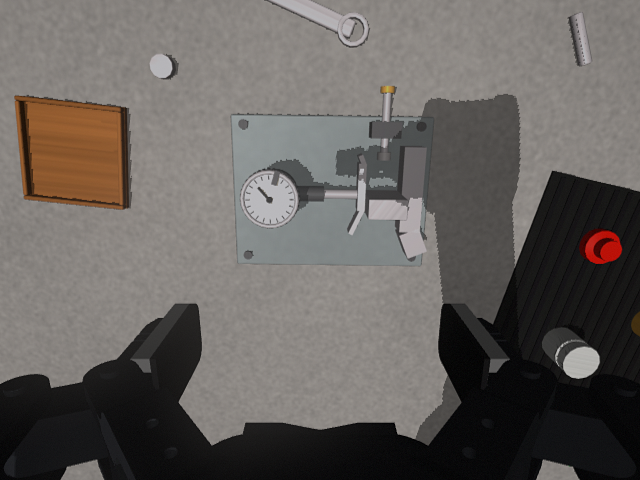

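The wrist view shows the dial at (270,198), the zero mark at (275,177) and the hand tip at (258,187). The master is at (388,207), the stop screw's tip is at about (384,157), and the tray is at (75,152). I'll enlarge the comparator to get accurate pixels.

```bash
cat >> h.py <<'E'
def px2w(c,u,v,z,s=None):
    m=camera_model(c); f=240/np.tan(np.radians(m['fovy']/2))
    r=np.array([(u-m['cx'])/f,(v-m['cy'])/f,1.])
    if c=='wrist':
        T=m['hand_eye']; o=np.array(s['position'])+s['orientation']@T[:3,3]; D=s['orientation']@T[:3,:3]@r
    else: o=-m['R'].T@m['t']; D=m['R'].T@r
    return o+D*(z-o[2])/D[2]
E
python3 - <<'E'
from h import *
np.set_printoptions(precision=4,suppress=True)
s=read_state(); m=camera_model('wrist'); p=cv2.imread('pics/w2.png')
cv2.imwrite('pics/w2c.png',cv2.resize(p[80:280,225:445],None,fx=3,fy=3,interpolation=cv2.INTER_CUBIC)[:600])
# bed by colour
bed=cv2.inRange(p[80:280,225:445].astype(int)@np.array([[1],[0],[-1]]),4,60) if 0 else None
g=p.astype(int); 
print('bed',p[240,300],'table',p[300,300],'dial',p[205,255])
E
```

```text
bed [135 133 129] table [133 137 142] dial [187 183 184]
```

View pics/w2c.png

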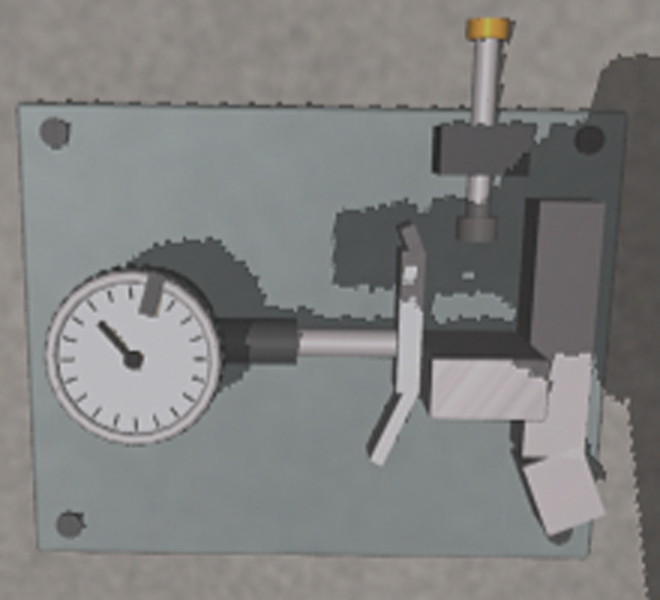

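The enlarged crop gives these positions: dial hub (134,360), hand tip (101,323), mark middle (152,295). The master's top runs from (432,358) to (548,420), and the screw tip's front edge is at (476,242). I'll convert those to world coordinates.

Run:
```python
from h import *
np.set_printoptions(precision=4,suppress=True)
s=read_state()
P=lambda u,v,z:px2w('wrist',u/3+225-.33,v/3+80-.33,z,s)
hub,tip,mark,rim=P(134,360,.071),P(101,323,.071),P(152,295,.069),P(134.5,357,.071)
ang=lambda a:np.degrees(np.arctan2(a[1],a[0]))
print('hub',hub,'tip',tip,'mark',mark,'rim',rim)
print('needle',ang(tip-P(134,360,.071)),'mark',ang(mark-P(134,358.5,.069)), np.linalg.norm((tip-hub)[:2]),np.linalg.norm((mark-hub)[:2]))
c=[P(18,103,.012),P(627,112,.012),P(589,557,.012),P(40,550,.012)]
print('bed',*c); C=sum(c)/4
ys=[ang(c[0]-c[3]),ang(c[1]-c[2]),ang(c[0]-c[1])-90,ang(c[3]-c[2])-90]; print('yaw',ys,C,[np.linalg.norm(a-b) for a,b in zip(c,c[1:])])
for z in(.072,):
  m=[P(432,358,z),P(548,362,z),P(546,418,z),P(432,420,z)]; print('master',sum(m)/4,ang(m[0]-m[3]),ang(m[0]-m[1])-90,[np.linalg.norm(a-b) for a,b in zip(m,m[1:])])
print('tip',P(476,242,.030),'post',P(481,175,.036),'anvilface',P(537,200,.038),P(533,350,.038))
W=lambda u,v,z:px2w('wrist',u,v,z,s)
t=[W(16,97,.014),W(129,107,.014),W(125,209,.014),W(25,199,.014)]
print('tray',sum(t)/4,*t,ang(t[0]-t[3]),ang(t[1]-t[2]))
```

```text
hub [0.5311 0.0988 0.071 ] tip [0.5406 0.1112 0.071 ] mark [0.5526 0.0972 0.069 ] rim [0.5321 0.0988 0.071 ]
needle 52.895783316562905 mark -4.82018415103429 0.01562646329788223 0.02146693006022458
bed [0.5995 0.1602 0.012 ] [ 0.6432 -0.0486  0.012 ] [ 0.4814 -0.083   0.012 ] [0.4377 0.1254 0.012 ]
yaw [np.float64(12.112167440482228), np.float64(11.976353447888307), np.float64(11.820828664116902), np.float64(11.862661941433075)] [0.5405 0.0385 0.012 ] [np.float64(0.21332994277625042), np.float64(0.16539183476904953), np.float64(0.21293715925389492)]
master [ 0.5469 -0.015   0.072 ] 14.547581562789002 10.63797061460258 [np.float64(0.03722972625824101), np.float64(0.01841133843134483), np.float64(0.03698326443672062)]
tip [ 0.5892 -0.0056  0.03  ] post [ 0.6113 -0.0005  0.036 ] anvilface [ 0.6075 -0.0207  0.038 ] [ 0.5581 -0.0333  0.038 ]
tray [0.5214 0.3172 0.014 ] [0.5677 0.379  0.014 ] [0.5833 0.2641 0.014 ] [0.4738 0.2585 0.014 ] [0.4609 0.3674 0.014 ] 6.156861289575425 2.9241000246390896
```

```bash
python3 -m jog '[{"jaw":1,"tx":-0.1,"ty":0.25,"tz":-0.25,"yaw":0.04},{"jaw":1,"tx":-0.12,"ty":0.46,"tz":-0.5,"yaw":0.08},{"jaw":1,"tx":-0.12,"ty":0.46,"tz":-0.75,"yaw":0.12},{"jaw":1,"tx":-0.12,"ty":0.46,"tz":-1,"yaw":0.16},{"jaw":1,"tx":-0.12,"ty":0.46,"tz":-1,"yaw":0.2}]'
python3 -c "
from bench import *
print(read_state()['joint_positions'])"
```

```text
t: 5.93
position: [0.528, 0.0962, 0.2067]
orientation: [[0.657, 0.754, -0.007], [0.754, -0.657, -0.001], [-0.006, -0.005, -1.0]]
force: [-1.0, 0.1, -0.6]
gripper_width: 0.0855
grasp_force: 0.0
[  6.25484044  24.11560383 -27.16326089 105.14320517  13.20406873
  54.30717121 -67.79042989]
```

```bash
python3 -m jog '[{"jaw":1,"tx":0,"ty":0,"tz":-0.3,"yaw":0.035},{"jaw":1,"tx":0,"ty":0,"tz":-0.6,"yaw":0.035},{"jaw":1,"tx":0,"ty":0,"tz":-0.8,"yaw":0.035},{"jaw":1,"tx":0,"ty":0,"tz":-1,"yaw":0.035},{"jaw":1,"tx":0,"ty":0,"tz":-1,"yaw":0.035}]'
python3 -m jog '[{"jaw":1,"tx":0,"ty":0,"tz":0,"yaw":0},{"jaw":1,"tx":0,"ty":0,"tz":0,"yaw":0},{"jaw":1,"tx":0,"ty":0,"tz":0,"yaw":0},{"jaw":1,"tx":0,"ty":0,"tz":0,"yaw":0},{"jaw":1,"tx":0,"ty":0,"tz":0,"yaw":0}]'
python3 - <<'E'
from h import *
s,p,d=shot('wrist','w3'); print(s['position'],s['joint_positions'])
E
```

```text
t: 6.35
position: [0.5285, 0.0958, 0.1078]
orientation: [[0.576, 0.817, -0.006], [0.817, -0.576, -0.001], [-0.005, -0.004, -1.0]]
force: [-0.7, -0.3, 0.1]
gripper_width: 0.0853
grasp_force: 0.0
t: 6.77
position: [0.5317, 0.097, 0.1123]
orientation: [[0.576, 0.817, 0.002], [0.817, -0.576, 0.0], [0.001, 0.001, -1.0]]
force: [0.0, 0.1, 0.0]
gripper_width: 0.0854
grasp_force: 0.0
[0.53168838 0.09700271 0.1123212 ] [  4.44029536  31.94609162 -25.34370635 108.83946645  19.316165
  43.30570082 -66.92666004]
```

View pics/w3.png

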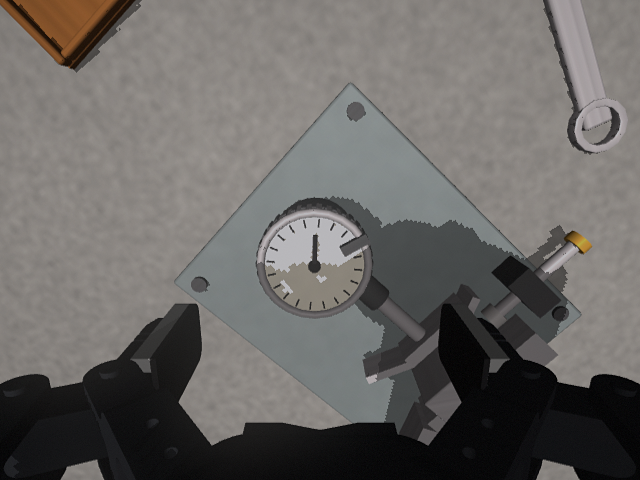

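The dial hub is at (315,266), the hand points up to (315,235) and the mark is at (355,244). The bezel is nearly centred between the fingers.

```bash
python3 - <<'E'
from h import *
s=read_state()
h=px2w('wrist',315,266,.072,s);m=px2w('wrist',355,244,.069,s);t=px2w('wrist',315.5,235,.072,s);r=px2w('wrist',314.5,263.5,.073,s);h2=px2w('wrist',314.7,265.5,.069,s)
a=lambda v:np.degrees(np.arctan2(v[1],v[0]))
print(h,r,a(t-h),a(m-h2))
E
python3 -m jog '[{"jaw":1,"tx":0,"ty":0.01,"tz":-0.2,"yaw":0},{"jaw":1,"tx":0,"ty":0.01,"tz":-0.4,"yaw":0},{"jaw":1,"tx":0,"ty":0.01,"tz":-0.6,"yaw":0},{"jaw":1,"tx":0,"ty":0.01,"tz":-0.66,"yaw":0},{"jaw":1,"tx":0,"ty":0.01,"tz":-0.66,"yaw":0}]' 25
```

```text
[0.53143407 0.10289295 0.072     ] [0.53218898 0.10435313 0.073     ] 53.756272627634296 -5.775343725970832
t: 7.23
position: [0.5299, 0.0977, 0.0442]
orientation: [[0.576, 0.817, -0.003], [0.817, -0.576, -0.001], [-0.002, -0.002, -1.0]]
force: [-0.9, 0.3, -0.3]
gripper_width: 0.0857
grasp_force: 0.0
```

```bash
python3 -m jog '[{"jaw":0.5,"tx":0,"ty":0.03,"tz":0,"yaw":0},{"jaw":0.2,"tx":0,"ty":0.03,"tz":0,"yaw":0},{"jaw":-0.2,"tx":0,"ty":0.03,"tz":0,"yaw":0},{"jaw":-0.5,"tx":0,"ty":0.03,"tz":0,"yaw":0},{"jaw":-0.5,"tx":0,"ty":0.03,"tz":0,"yaw":0}]' 25
python3 -m jog '[{"jaw":-0.5,"tx":0,"ty":0,"tz":0,"yaw":0},{"jaw":-0.5,"tx":0,"ty":0,"tz":0,"yaw":0},{"jaw":-0.5,"tx":0,"ty":0,"tz":0,"yaw":0},{"jaw":-0.5,"tx":0,"ty":0,"tz":0,"yaw":0},{"jaw":-0.5,"tx":0,"ty":0,"tz":0,"yaw":0}]'
```

```text
t: 7.65
position: [0.532, 0.1018, 0.0468]
orientation: [[0.576, 0.818, 0.002], [0.818, -0.576, 0.001], [0.002, 0.001, -1.0]]
force: [-1.8, 1.0, 6.8]
gripper_width: 0.056
grasp_force: 25.8
t: 8.07
position: [0.5319, 0.1017, 0.0468]
orientation: [[0.576, 0.818, 0.002], [0.818, -0.576, 0.001], [0.002, 0.001, -1.0]]
force: [-1.8, 0.4, 6.8]
gripper_width: 0.0556
grasp_force: 25.8
```

```bash
python3 -m jog '[{"jaw":-0.5,"tx":0,"ty":0,"tz":0,"yaw":0.035},{"jaw":-0.5,"tx":0,"ty":0,"tz":0,"yaw":0.07},{"jaw":-0.5,"tx":0,"ty":0,"tz":0,"yaw":0.105},{"jaw":-0.5,"tx":0,"ty":0,"tz":0,"yaw":0.14},{"jaw":-0.5,"tx":0,"ty":0,"tz":0,"yaw":0.165}]'
python3 -m jog '[{"jaw":-0.5,"tx":0,"ty":0,"tz":0,"yaw":0.035},{"jaw":-0.5,"tx":0,"ty":0,"tz":0,"yaw":0.07},{"jaw":-0.5,"tx":0,"ty":0,"tz":0,"yaw":0.105},{"jaw":-0.5,"tx":0,"ty":0,"tz":0,"yaw":0.14},{"jaw":-0.5,"tx":0,"ty":0,"tz":0,"yaw":0.16}]'
python3 -m jog '[{"jaw":-0.5,"tx":0,"ty":0,"tz":0,"yaw":0},{"jaw":-0.5,"tx":0,"ty":0,"tz":0,"yaw":0},{"jaw":-0.5,"tx":0,"ty":0,"tz":0,"yaw":0},{"jaw":-0.5,"tx":0,"ty":0,"tz":0,"yaw":0},{"jaw":-0.5,"tx":0,"ty":0,"tz":0,"yaw":0}]'
python3 - <<'E'
from h import *
s,p,d=shot('wrist','w4'); print(s['position'],s['joint_positions'])
cv2.imwrite('pics/w4c.png',cv2.resize(p[220:420,200:430,::-1],None,fx=3,fy=3,interpolation=cv2.INTER_CUBIC))
E
```

```text
t: 8.48
position: [0.5314, 0.102, 0.0468]
orientation: [[0.09, 0.996, 0.002], [0.996, -0.09, 0.001], [0.001, 0.001, -1.0]]
force: [-3.5, 1.0, 8.7]
gripper_width: 0.0563
grasp_force: 26.2
t: 8.9
position: [0.5309, 0.1019, 0.0467]
orientation: [[-0.401, 0.916, 0.001], [0.916, 0.401, 0.001], [0.0, 0.001, -1.0]]
force: [-5.0, 1.6, 9.1]
gripper_width: 0.0559
grasp_force: 26.3
t: 9.32
position: [0.5309, 0.1019, 0.0467]
orientation: [[-0.397, 0.918, 0.001], [0.918, 0.397, 0.0], [0.0, 0.001, -1.0]]
force: [-3.9, 1.5, 9.6]
gripper_width: 0.056
grasp_force: 26.4
[0.53092526 0.10188465 0.04672272] [ 11.77088328  41.49791872 -36.26436559 109.49456758  36.6197439
  41.05392831 -22.90042283]
```

View pics/w4c.png

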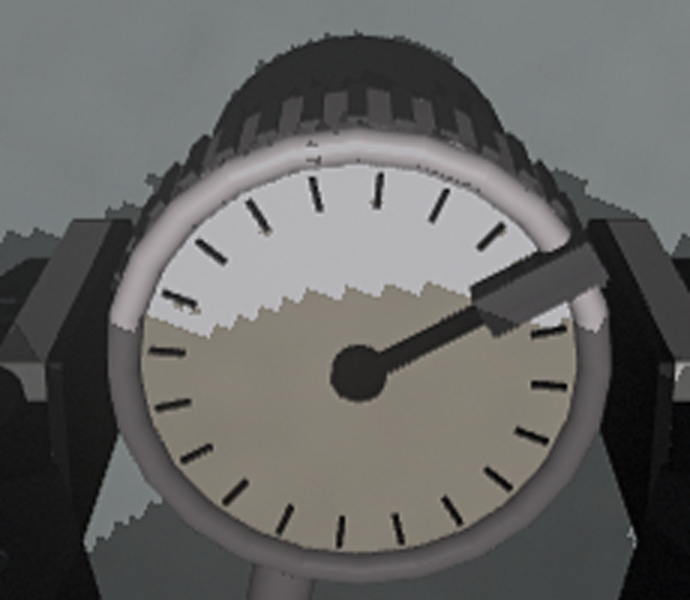

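The hand runs from (358,372) to (480,315) and continues straight into the mark, whose middle is (540,287). They line up within about 2°, so I'll release the bezel and go over to the master.

```bash
python3 -m jog '[{"jaw":0.5,"tx":0,"ty":0,"tz":0,"yaw":0},{"jaw":0.8,"tx":0,"ty":0,"tz":0,"yaw":0},{"jaw":0.9,"tx":0,"ty":0,"tz":0,"yaw":0},{"jaw":0.9,"tx":0,"ty":0,"tz":0.2,"yaw":0},{"jaw":0.9,"tx":0,"ty":0,"tz":0.5,"yaw":0}]'
python3 -m jog '[{"jaw":0.8,"tx":0,"ty":-0.1,"tz":0.1,"yaw":-0.03},{"jaw":0.6,"tx":0.05,"ty":-0.4,"tz":0.1,"yaw":-0.0635},{"jaw":0.4,"tx":0.1,"ty":-0.7,"tz":0.1,"yaw":-0.0635},{"jaw":0.4,"tx":0.15,"ty":-1,"tz":0.1,"yaw":-0.0635},{"jaw":0.4,"tx":0.15,"ty":-1,"tz":0.1,"yaw":-0.0635}]' 40
python3 -m jog '[{"jaw":0.4,"tx":0,"ty":-0.12,"tz":0,"yaw":0},{"jaw":0.4,"tx":0,"ty":-0.15,"tz":0,"yaw":0},{"jaw":0.4,"tx":0,"ty":-0.15,"tz":0,"yaw":0},{"jaw":0.4,"tx":0,"ty":-0.15,"tz":0,"yaw":0},{"jaw":0.4,"tx":0,"ty":-0.15,"tz":0,"yaw":0}]'
python3 - <<'E'
from h import *
s,p,d=shot('wrist','w5'); print(s['position'],s['joint_positions'])
for n in ['needle_tip','zero_mark','master_center']: print(n,[(np.round(q['point'],4).tolist(),round(q['p'],2)) for q in mark_of('wrist',n)][:3])
E
```

```text
t: 9.78
position: [0.5291, 0.1, 0.0937]
orientation: [[-0.396, 0.918, -0.005], [0.918, 0.396, -0.001], [0.001, -0.005, -1.0]]
force: [-0.3, 0.1, 0.8]
gripper_width: 0.0809
grasp_force: 0.0
t: 10.2
position: [0.5469, -0.0075, 0.1049]
orientation: [[-0.197, 0.98, -0.0], [0.98, 0.197, -0.005], [-0.005, -0.001, -1.0]]
force: [-0.4, -0.0, -0.7]
gripper_width: 0.0599
grasp_force: 0.0
t: 10.62
position: [0.5459, -0.0129, 0.1054]
orientation: [[-0.208, 0.978, 0.0], [0.978, 0.208, 0.001], [0.001, 0.0, -1.0]]
force: [0.0, 0.1, -0.4]
gripper_width: 0.0597
grasp_force: 0.0
[ 0.5459195  -0.01286627  0.10537804] [ 24.791661    36.06399721 -37.30895316 107.60671133  29.53219539
  46.28368717 -16.23802703]
needle_tip []
zero_mark []
master_center [([0.5535, -0.0111, 0.0446], 0.76)]
```

View pics/w5.png

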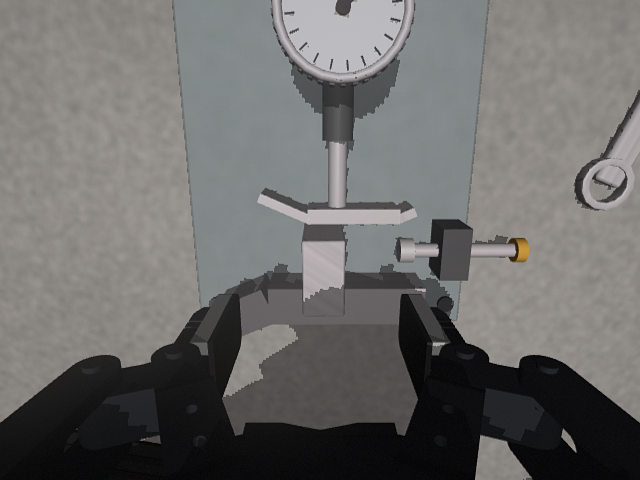

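The master's top spans (303,237) to (345,315), centred between the fingers at about u=320. The screw tip's face is at (397,250).

```bash
python3 - <<'E'
from h import *
s=read_state()
m=px2w('wrist',324,277,.072,s); t=px2w('wrist',397,250,.026,s); po=px2w('wrist',431,250,.026,s)
an=px2w('wrist',385,275,.038,s)
X=np.array([.9783,.2071]);Y=np.array([-.2071,.9783])
print(m,t,po,an)
S=np.array([.5545,-.0115])
for a in(m,t,po,an,s['position']): print((a[:2]-S)@X,(a[:2]-S)@Y)
E
python3 -m jog '[{"jaw":0.4,"tx":0.0,"ty":0,"tz":-0.2,"yaw":0},{"jaw":0.4,"tx":0,"ty":0,"tz":-0.4,"yaw":0},{"jaw":0.4,"tx":0,"ty":0,"tz":-0.57,"yaw":0},{"jaw":0.4,"tx":0,"ty":0,"tz":-0.57,"yaw":0},{"jaw":0.4,"tx":0,"ty":0,"tz":-0.57,"yaw":0}]'
```

```text
[ 0.54746545 -0.01067332  0.072     ] [ 0.58961494 -0.00313554  0.026     ] [0.60887672 0.00093447 0.026     ] [ 0.58368003 -0.01543924  0.038     ]
-0.006710690754038736 0.0022655973207214805
0.036085223397030616 0.0009106460260290706
0.055771923911004245 0.0009032252254900387
0.02773100301772783 -0.009896937066177225
-0.00873770146324114 -4.544676410784209e-05
t: 11.23
position: [0.5454, -0.0137, 0.0479]
orientation: [[-0.207, 0.978, -0.002], [0.978, 0.207, 0.0], [0.001, -0.002, -1.0]]
force: [0.2, 0.7, 0.6]
gripper_width: 0.06
grasp_force: 0.0
```

```bash
python3 -m jog '[{"jaw":0.1,"tx":0.013,"ty":0.012,"tz":0,"yaw":0},{"jaw":-0.3,"tx":0.013,"ty":0.012,"tz":0,"yaw":0},{"jaw":-0.8,"tx":0.013,"ty":0.012,"tz":0,"yaw":0},{"jaw":-1,"tx":0.013,"ty":0.012,"tz":0,"yaw":0},{"jaw":-1,"tx":0.013,"ty":0.012,"tz":0,"yaw":0}]' 40
python3 -m jog '[{"jaw":-1,"tx":0,"ty":0,"tz":0,"yaw":0},{"jaw":-1,"tx":0,"ty":0,"tz":0.03,"yaw":0},{"jaw":-1,"tx":0,"ty":0,"tz":0.1,"yaw":0},{"jaw":-1,"tx":0,"ty":0,"tz":0.2,"yaw":0},{"jaw":-1,"tx":0,"ty":0,"tz":0.3,"yaw":0}]'
```

```text
t: 11.65
position: [0.548, -0.0128, 0.0494]
orientation: [[-0.206, 0.979, 0.002], [0.979, 0.206, -0.0], [-0.0, 0.002, -1.0]]
force: [-0.4, -1.1, 6.6]
gripper_width: 0.0192
grasp_force: 39.7
t: 12.07
position: [0.5466, -0.0135, 0.0788]
orientation: [[-0.206, 0.979, -0.001], [0.979, 0.206, -0.001], [-0.0, -0.002, -1.0]]
force: [-1.0, -0.9, -2.6]
gripper_width: 0.019
grasp_force: 39.6
```

```bash
python3 -m jog '[{"jaw":-1,"tx":0,"ty":0,"tz":0.25,"yaw":0},{"jaw":-1,"tx":0,"ty":0,"tz":0.5,"yaw":0},{"jaw":-1,"tx":0,"ty":0,"tz":0.7,"yaw":0},{"jaw":-1,"tx":0,"ty":0.05,"tz":0.85,"yaw":0},{"jaw":-1,"tx":0,"ty":0.15,"tz":0.85,"yaw":0}]' | tail -2
for i in 1 2 3; do python3 -m jog '[{"jaw":-1,"tx":-0.02,"ty":0.25,"tz":0,"yaw":0},{"jaw":-1,"tx":-0.05,"ty":0.5,"tz":0,"yaw":0},{"jaw":-1,"tx":-0.07,"ty":0.75,"tz":0,"yaw":0},{"jaw":-1,"tx":-0.09,"ty":1,"tz":0,"yaw":0},{"jaw":-1,"tx":-0.09,"ty":1,"tz":0,"yaw":0}]' | sed -n '2p;6p'; done
python3 -m jog '[{"jaw":-1,"tx":0,"ty":0.2,"tz":-0.2,"yaw":0},{"jaw":-1,"tx":0,"ty":0.2,"tz":-0.45,"yaw":0},{"jaw":-1,"tx":0,"ty":0.2,"tz":-0.7,"yaw":0},{"jaw":-1,"tx":0,"ty":0.2,"tz":-0.9,"yaw":0},{"jaw":-1,"tx":0,"ty":0.2,"tz":-0.95,"yaw":0}]'
python3 - <<'E'
from h import *
s,p,d=shot('wrist','w6'); print(s['position'],s['joint_positions'])
print([(np.round(q['point'],4).tolist(),round(q['p'],2)) for q in mark_of('wrist','tray_in')][:3])
E
```

```text
gripper_width: 0.0192
grasp_force: 39.9
position: [0.5366, 0.1099, 0.1637]
grasp_force: 39.7
position: [0.527, 0.2097, 0.1637]
grasp_force: 39.8
position: [0.5174, 0.3094, 0.1637]
grasp_force: 39.8
t: 14.15
position: [0.5177, 0.3205, 0.0644]
orientation: [[-0.207, 0.978, -0.005], [0.978, 0.207, -0.004], [-0.002, -0.006, -1.0]]
force: [-0.1, -1.0, -2.8]
gripper_width: 0.0189
grasp_force: 39.8
[0.5176807  0.32049826 0.06442913] [-10.90558283  44.73040091 -35.88441249  98.53892948  33.48855544
  48.30523902 -50.08401648]
[]
```

View pics/w6.png

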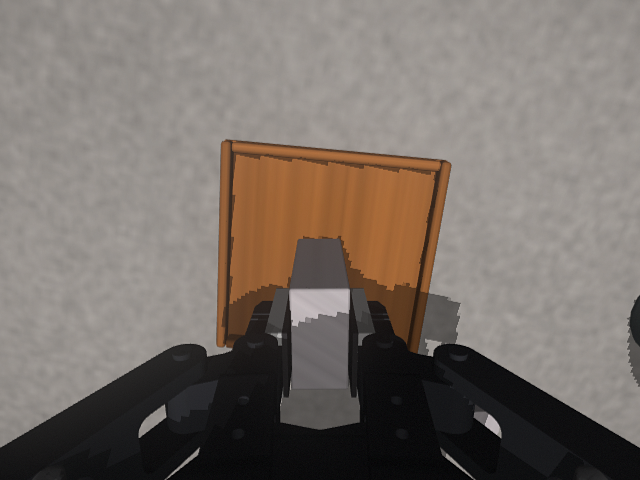

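The master hangs upright over the tray, which spans u=220 to 445. I'll lower it and let go.

```bash
python3 -m jog '[{"jaw":-1,"tx":0,"ty":0.0,"tz":-0.1,"yaw":0},{"jaw":-1,"tx":0,"ty":0.0,"tz":-0.18,"yaw":0},{"jaw":-1,"tx":0,"ty":0.0,"tz":-0.23,"yaw":0},{"jaw":-1,"tx":0,"ty":0.0,"tz":-0.25,"yaw":0},{"jaw":-1,"tx":0,"ty":0.0,"tz":-0.25,"yaw":0}]'
```

```text
t: 14.67
position: [0.5201, 0.3219, 0.043]
orientation: [[-0.206, 0.979, -0.0], [0.979, 0.206, -0.0], [-0.0, -0.001, -1.0]]
force: [0.2, -0.3, -4.3]
gripper_width: 0.0191
grasp_force: 39.9
```

```bash
python3 -m jog '[{"jaw":-1,"tx":0,"ty":0.0,"tz":-0.01,"yaw":0},{"jaw":-1,"tx":0,"ty":0.0,"tz":-0.015,"yaw":0},{"jaw":-1,"tx":0,"ty":0.0,"tz":-0.02,"yaw":0},{"jaw":-1,"tx":0,"ty":0.0,"tz":-0.02,"yaw":0},{"jaw":-1,"tx":0,"ty":0.0,"tz":-0.02,"yaw":0}]'
```

```text
t: 15.08
position: [0.5206, 0.3225, 0.0424]
orientation: [[-0.206, 0.979, 0.001], [0.979, 0.206, 0.0], [-0.0, 0.001, -1.0]]
force: [-2.2, -2.2, 5.9]
gripper_width: 0.0193
grasp_force: 41.1
```

```bash
python3 -m jog '[{"jaw":-0.6,"tx":0,"ty":0.0,"tz":0.02,"yaw":0},{"jaw":-0.2,"tx":0,"ty":0.0,"tz":0.02,"yaw":0},{"jaw":0.2,"tx":0,"ty":0.0,"tz":0.02,"yaw":0},{"jaw":0.2,"tx":0,"ty":0.0,"tz":0.02,"yaw":0},{"jaw":0.2,"tx":0,"ty":0.0,"tz":0.02,"yaw":0}]'
python3 -m jog '[{"jaw":0.2,"tx":0,"ty":0.0,"tz":0.2,"yaw":0},{"jaw":0.3,"tx":0,"ty":0.0,"tz":0.5,"yaw":0},{"jaw":0.3,"tx":0,"ty":0.0,"tz":0.8,"yaw":0},{"jaw":0.3,"tx":0,"ty":0.0,"tz":1,"yaw":0},{"jaw":0.3,"tx":0,"ty":0.0,"tz":1,"yaw":0}]' | sed -n '1,2p;4,5p'
python3 - <<'E'
from h import *
s,p,d=shot('wrist','w7')
for n in ['master_center','tray_in']: print(n,[(np.round(q['point'],4).tolist(),round(q['p'],2)) for q in mark_of('wrist',n)][:3])
E
```

```text
t: 15.5
position: [0.5205, 0.3223, 0.0434]
orientation: [[-0.206, 0.979, 0.0], [0.979, 0.206, 0.0], [0.0, 0.0, -1.0]]
force: [-0.3, -0.1, 0.4]
gripper_width: 0.0513
grasp_force: 0.0
t: 15.92
position: [0.5225, 0.3243, 0.148]
force: [-0.2, 0.6, 0.6]
gripper_width: 0.0553
master_center [([0.5237, 0.3239, 0.0365], 0.92)]
tray_in []
```

View pics/w7.png

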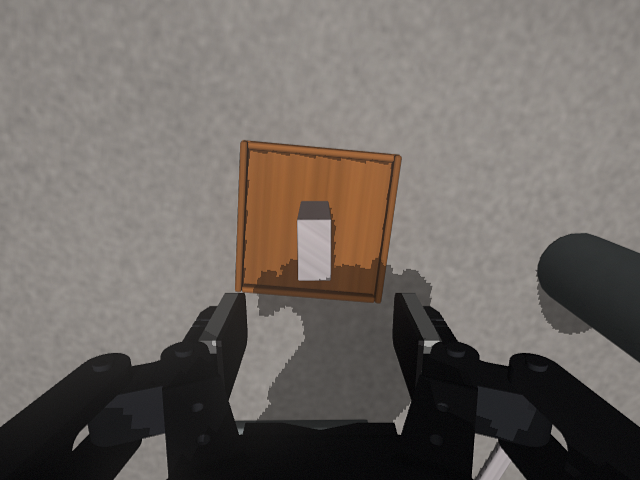

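The master stands upright near the middle of the tray: its top is at (314,250) and the tray spans u=240 to 400. That was my tenth picture, so from here I'll rely on numbers. Next is the bushing.

```bash
for i in 1 2 3 4 5 6 7; do python3 -m jog '[{"jaw":0.3,"tx":-0.02,"ty":-0.25,"tz":0,"yaw":0},{"jaw":0.3,"tx":-0.04,"ty":-0.5,"tz":0,"yaw":0},{"jaw":0.3,"tx":-0.06,"ty":-0.75,"tz":0,"yaw":0},{"jaw":0.3,"tx":-0.07,"ty":-1,"tz":0,"yaw":0},{"jaw":0.3,"tx":-0.07,"ty":-1,"tz":0,"yaw":0}]' | sed -n '1,2p'; done
python3 - <<'E'
from h import *
s,p,d=shot('wrist','w8'); print(s['position'],s['joint_positions'])
for q in mark_of('wrist','bushing_center'): print(np.round(q['point'],4),round(q['p'],2))
for q in cut_out('wrist','bushing_center')[:2]:
    m=q['mask']; v,u=np.nonzero(m); print(q['p'],m.sum(),u.min(),u.max(),v.min(),v.max(),p[m].mean(0))
    # rim: points near top height
    cm=camera_model('wrist');f=240/np.tan(np.radians(cm['fovy']/2)); T=cm['hand_eye']
    z=d[v,u]; C=np.stack([(u-cm['cx'])/f*z,(v-cm['cy'])/f*z,z],1); W=(C@T[:3,:3].T+T[:3,3])@s['orientation'].T+s['position']
    top=W[(W[:,2]>.055)&(W[:,2]<.075)]; print('n',len(top),'z',np.median(top[:,2]) if len(top) else 0)
    if len(top)>20:
        c,r=cv2.minEnclosingCircle((top[:,:2]*1000).astype(np.float32)); print(c,r)
E
```

```text
t: 16.48
position: [0.5128, 0.2151, 0.1409]
t: 16.9
position: [0.5054, 0.1158, 0.1413]
t: 17.32
position: [0.4982, 0.0165, 0.1416]
t: 17.73
position: [0.4913, -0.083, 0.1419]
t: 18.15
position: [0.4844, -0.1828, 0.1421]
t: 18.57
position: [0.4774, -0.2827, 0.1421]
t: 18.98
position: [0.4702, -0.3826, 0.1421]
[ 0.47020756 -0.38260149  0.14214127] [ 60.45267637  37.57057859 -36.31554617  97.48649772  26.73250139
  53.84681193  25.23310757]
[ 0.4704 -0.3818  0.0355] 0.85
[ 0.4541 -0.5463  0.031 ] 0.84
[ 0.2912 -0.3313  0.0228] 0.64
0.87 4065 292 357 191 270 [168.63837638 145.96678967  75.0900369 ]
n 3379 z 0.06186483211412902
(471.33782958984375, -375.0806579589844) 19.148014068603516
0.86 620 347 382 403 423 [100.91612903  77.12096774  40.76774194]
n 0 z 0
```

```bash
python3 -m jog '[{"jaw":0.3,"tx":0,"ty":0,"tz":-0.1,"yaw":0},{"jaw":0.3,"tx":0,"ty":0,"tz":-0.2,"yaw":0},{"jaw":0.3,"tx":0,"ty":0,"tz":-0.3,"yaw":0},{"jaw":0.3,"tx":0,"ty":0,"tz":-0.3,"yaw":0},{"jaw":0.3,"tx":0,"ty":0,"tz":-0.3,"yaw":0}]' | sed -n '1,2p'
python3 - <<'E'
from h import *
s,p,d=shot('wrist','w9'); print(s['position'],s['qvel'].round(1))
for q in cut_out('wrist','bushing_center')[:1]:
    m=q['mask']; v,u=np.nonzero(m); print(q['p'],m.sum())
    cm=camera_model('wrist');f=240/np.tan(np.radians(cm['fovy']/2)); T=cm['hand_eye']
    z=d[v,u]; C=np.stack([(u-cm['cx'])/f*z,(v-cm['cy'])/f*z,z],1); W=(C@T[:3,:3].T+T[:3,3])@s['orientation'].T+s['position']
    top=W[(W[:,2]>.055)&(W[:,2]<.075)]; c,r=cv2.minEnclosingCircle((top[:,:2]*1000).astype(np.float32)); print(c,r,np.median(top[:,2]))
    e=(np.array(c)/1000-s['position'][:2]); o=s['orientation']; print('tool x,y off',e@o[:2,0],e@o[:2,1])
E
```

```text
t: 19.55
position: [0.4708, -0.377, 0.1121]
[ 0.4707652  -0.37695689  0.11212627] [ 0.3 -1.  -0.6 -1.1 -0.3  0.2  0.2]
0.84 5506
(471.16680908203125, -375.15716552734375) 19.51376724243164 0.061918810558848285
tool x,y off 0.0016777957217541063 0.0007650429087706724
```

```bash
python3 -m jog '[{"jaw":0.3,"tx":0.005,"ty":0.015,"tz":-0.2,"yaw":0},{"jaw":0.3,"tx":0.005,"ty":0.015,"tz":-0.4,"yaw":0},{"jaw":0.3,"tx":0.005,"ty":0.015,"tz":-0.6,"yaw":0},{"jaw":0.3,"tx":0.005,"ty":0.015,"tz":-0.72,"yaw":0},{"jaw":0.3,"tx":0.005,"ty":0.015,"tz":-0.72,"yaw":0}]' 40
python3 -m jog '[{"jaw":0,"tx":0,"ty":0,"tz":0,"yaw":0},{"jaw":-0.3,"tx":0,"ty":0,"tz":0,"yaw":0},{"jaw":-0.6,"tx":0,"ty":0,"tz":0,"yaw":0},{"jaw":-0.6,"tx":0,"ty":0,"tz":0,"yaw":0},{"jaw":-0.6,"tx":0,"ty":0,"tz":0,"yaw":0}]' 40
python3 -m jog '[{"jaw":-0.6,"tx":0,"ty":0,"tz":0,"yaw":0},{"jaw":-0.6,"tx":0,"ty":0,"tz":0.2,"yaw":0},{"jaw":-0.6,"tx":0,"ty":0,"tz":0.5,"yaw":0},{"jaw":-0.6,"tx":0,"ty":0,"tz":0.8,"yaw":0},{"jaw":-0.6,"tx":0,"ty":0,"tz":1,"yaw":0}]'
```

```text
t: 20.07
position: [0.4704, -0.3755, 0.0392]
orientation: [[-0.206, 0.979, -0.003], [0.979, 0.206, 0.002], [0.003, -0.002, -1.0]]
force: [-0.2, 0.2, -0.4]
gripper_width: 0.0551
grasp_force: 0.0
t: 20.48
position: [0.4725, -0.3769, 0.0424]
orientation: [[-0.206, 0.979, 0.001], [0.979, 0.206, -0.001], [-0.001, 0.001, -1.0]]
force: [-0.5, 0.8, 3.5]
gripper_width: 0.0368
grasp_force: 40.6
t: 20.9
position: [0.4723, -0.3765, 0.1436]
orientation: [[-0.206, 0.979, 0.001], [0.979, 0.206, -0.001], [-0.001, 0.001, -1.0]]
force: [0.4, -0.6, -2.8]
gripper_width: 0.0366
grasp_force: 40.9
```

```bash
for i in 1 2 3; do python3 -m jog '[{"jaw":-0.6,"tx":0.03,"ty":0.3,"tz":0,"yaw":0},{"jaw":-0.6,"tx":0.06,"ty":0.6,"tz":0,"yaw":0},{"jaw":-0.6,"tx":0.08,"ty":0.85,"tz":0,"yaw":0},{"jaw":-0.6,"tx":0.1,"ty":1,"tz":0,"yaw":0},{"jaw":-0.6,"tx":0.1,"ty":1,"tz":0,"yaw":0}]' | sed -n '1,2p;4,6p'; done
python3 -m jog '[{"jaw":-0.6,"tx":0,"ty":0,"tz":0,"yaw":0},{"jaw":-0.6,"tx":0,"ty":0,"tz":0,"yaw":0},{"jaw":-0.6,"tx":0,"ty":0,"tz":0,"yaw":0},{"jaw":-0.6,"tx":0,"ty":0,"tz":0,"yaw":0},{"jaw":-0.6,"tx":0,"ty":0,"tz":0,"yaw":0}]'| sed -n '1,2p'
cat > cloud.py <<'E'
from h import *
def cloud(n):
    s,p,d=shot('wrist',n); cm=camera_model('wrist');f=240/np.tan(np.radians(cm['fovy']/2)); T=cm['hand_eye']
    v,u=np.mgrid[:480,:640]; z=d; C=np.stack([(u-cm['cx'])/f*z,(v-cm['cy'])/f*z,z],-1)
    W=(C@T[:3,:3].T+T[:3,3])@s['orientation'].T+s['position']; W[d<=0]=np.nan
    S=np.array([.5545,-.0115,.012]); a=np.radians(11.95); R=np.array([[np.cos(a),-np.sin(a),0],[np.sin(a),np.cos(a),0],[0,0,1]])
    return s,p,W,(W-S)@R,(s['position']-S)@R
E
python3 - <<'E'
from cloud import *
s,p,W,Q,t=cloud('w10'); np.save('Q10.npy',Q); print(s['position'],'tcp in seat',t*1000)
x,y,z=(Q*1000).reshape(-1,3).T
def sel(*b): 
    return (x>b[0])&(x<b[1])&(y>b[2])&(y<b[3])&(z>b[4])&(z<b[5])
k=sel(-60,60,-60,0,22,30); print('anvil top',k.sum(),np.median(z[k]))
for a in range(-45,55,10):
    m=k&(x>a)&(x<a+10); print(a,m.sum(),np.percentile(y[m],[1,50,99]).round(1) if m.sum()>5 else '')
k=sel(-60,40,0,60,24,32); print('foot top',k.sum())
for a in range(-45,40,10):
    m=k&(x>a)&(x<a+10); print(a,m.sum(),np.percentile(y[m],[2,50,98]).round(1) if m.sum()>5 else '')
k=sel(20,62,-10,10,8,23); print('screw',k.sum()); h=np.histogram(x[k],np.arange(20,63,2)); print(h[0])
k=sel(45,85,-18,18,22,27); print('post x',np.percentile(x[k],[1,99]),'y',np.percentile(y[k],[1,99]))
k=sel(-120,100,-80,160,-3,2); print('bed x',np.percentile(x[k],[.2,99.8]),'y',np.percentile(y[k],[.2,99.8]), np.median(z[k]))
k=np.hypot(x-t[0]*1000,y-t[1]*1000)<24; k&=abs(z-(t[2]*1000+20.6))<5
print('rim',k.sum(),np.median(z[k])); print(cv2.minEnclosingCircle(np.stack([x[k],y[k]],1).astype(np.float32)))
E
```

```text
t: 21.32
position: [0.4823, -0.2714, 0.1414]
force: [0.2, 1.1, -2.1]
gripper_width: 0.0366
grasp_force: 40.9
t: 21.73
position: [0.4922, -0.1724, 0.1414]
force: [0.1, 0.9, -1.5]
gripper_width: 0.0366
grasp_force: 40.9
t: 22.15
position: [0.5023, -0.0731, 0.1415]
force: [-0.5, 0.3, -1.9]
gripper_width: 0.0368
grasp_force: 40.9
t: 22.57
position: [0.5017, -0.0774, 0.1412]
[ 0.50167576 -0.07743088  0.141197  ] tcp in seat [-65.3309827  -53.56438901 129.19699599]
anvil top 6563 26.2384293780125
-45 560 [-42.  -30.  -17.8]
-35 574 [-39.2 -27.8 -17.7]
-25 578 [-39.3 -28.2 -17.6]
-15 583 [-39.3 -27.9 -17.6]
-5 579 [-39.4 -28.4 -17.5]
5 574 [-39.4 -28.  -17.4]
15 582 [-39.3 -28.1 -17.4]
25 589 [-39.5 -28.  -17.4]
35 592 [-39.5 -27.9 -17.4]
45 348 [-39.2 -28.1 -17.4]
foot top 1885
-45 109 [24.1 27.3 30.2]
-35 183 [19.6 23.5 27.9]
-25 186 [15.1 19.6 23.5]
-15 258 [14.5 18.4 22.4]
-5 321 [14.5 19.5 55.5]
5 259 [14.5 18.4 22.3]
15 239 [15.  18.4 22.3]
25 232 [15.  18.6 22.2]
35 98 [16.  19.4 22.8]
screw 1009
[  0   0   0   0   0   0   0   0 201  76  70  80  26  38  41  41  42  42
  45 303   4]
post x [50.46726625 74.88441847] y [-17.29892864  16.52619008]
bed x [-85.90283022  79.84547067] y [-51.43768207  88.96512736] 0.29878623233973656
rim 9635 149.09975692313677
((-65.29359436035156, -50.54624557495117), 22.562847137451172)
```

Run:
```python
from h import *
Q=np.load('Q10.npy')*1000; p=cv2.imread('pics/w10.png').astype(float)
k=(p[...,2]>1.4*p[...,0]+5)&(abs(Q[...,2]-149.5)<3)&(np.hypot(Q[...,0]+65.3,Q[...,1]+53)<30)
v,u=np.nonzero(k); print(k.sum(),u.min(),u.max(),v.min(),v.max(),np.median(Q[k][:,2]))
xy=Q[k][:,:2]; print(cv2.minEnclosingCircle(xy.astype(np.float32)),np.percentile(xy,[.5,99.5],axis=0))
# circle fit to outer points by angle
c=xy.mean(0)
for _ in range(20):
    d=xy-c; a=np.arctan2(d[:,1],d[:,0]); r=np.hypot(*d.T)
    o=np.array([xy[(a>=t)&(a<t+.2)][np.argsort(r[(a>=t)&(a<t+.2)])[-3]] for t in np.arange(-3.1,3.1,.2) if ((a>=t)&(a<t+.2)).sum()>10])
    A=np.c_[2*o,np.ones(len(o))]; s=np.linalg.lstsq(A,(o**2).sum(1),rcond=None)[0]; c=s[:2]
print(c,np.sqrt(s[2]+c@c))
```

```text
6573 266 374 281 384 149.75291740762358
((-65.62348175048828, -52.38528060913086), 19.983421325683594) [[-83.41118725 -69.78041119]
 [-47.38310472 -33.02181848]]
[-65.49501217 -51.74052343] 18.94765541066611
```

```bash
python3 -m jog '[{"jaw":-0.6,"tx":-0.06,"ty":0.27,"tz":0,"yaw":0},{"jaw":-0.6,"tx":-0.11,"ty":0.525,"tz":0,"yaw":0},{"jaw":-0.6,"tx":-0.11,"ty":0.525,"tz":-0.2,"yaw":0},{"jaw":-0.6,"tx":-0.11,"ty":0.525,"tz":-0.4,"yaw":0},{"jaw":-0.6,"tx":-0.11,"ty":0.525,"tz":-0.5,"yaw":0}]' | sed -n '1,2p;4p'
python3 -m jog '[{"jaw":-0.6,"tx":0,"ty":0,"tz":-0.1,"yaw":0},{"jaw":-0.6,"tx":0,"ty":0,"tz":-0.2,"yaw":0},{"jaw":-0.6,"tx":0,"ty":0,"tz":-0.3,"yaw":0},{"jaw":-0.6,"tx":0,"ty":0,"tz":-0.36,"yaw":0},{"jaw":-0.6,"tx":0,"ty":0,"tz":-0.36,"yaw":0}]' | sed -n '1,2p;4p'
python3 -m jog '[{"jaw":-0.6,"tx":0,"ty":0,"tz":0,"yaw":0},{"jaw":-0.6,"tx":0,"ty":0,"tz":-0.01,"yaw":0},{"jaw":-0.6,"tx":0,"ty":0,"tz":-0.02,"yaw":0},{"jaw":-0.6,"tx":0,"ty":0,"tz":-0.02,"yaw":0},{"jaw":-0.6,"tx":0,"ty":0,"tz":-0.02,"yaw":0}]' | sed -n '1,2p;4p'
```

```text
t: 23.03
position: [0.4898, -0.0239, 0.0898]
force: [-0.5, -0.3, -2.4]
t: 23.45
position: [0.4901, -0.024, 0.0542]
force: [-0.6, -0.3, -2.2]
t: 23.87
position: [0.491, -0.0239, 0.0535]
force: [0.0, 0.0, -2.4]
```

```bash
python3 -m jog '[{"jaw":-0.6,"tx":0,"ty":-0.01,"tz":-0.01,"yaw":0},{"jaw":-0.6,"tx":0,"ty":-0.01,"tz":-0.015,"yaw":0},{"jaw":-0.6,"tx":0,"ty":-0.01,"tz":-0.02,"yaw":0},{"jaw":-0.6,"tx":0,"ty":-0.01,"tz":-0.02,"yaw":0},{"jaw":-0.6,"tx":0,"ty":-0.01,"tz":-0.02,"yaw":0}]' | sed -n '1,2p;4p'
```

```text
t: 24.28
position: [0.4909, -0.0249, 0.0514]
force: [-0.8, -0.5, -0.9]
```

```bash
for i in 1 2; do python3 -m jog '[{"jaw":-0.6,"tx":0.049,"ty":0.0104,"tz":0,"yaw":0},{"jaw":-0.6,"tx":0.098,"ty":0.0207,"tz":0,"yaw":0},{"jaw":-0.6,"tx":0.147,"ty":0.0311,"tz":0,"yaw":0},{"jaw":-0.6,"tx":0.196,"ty":0.0414,"tz":0,"yaw":0},{"jaw":-0.6,"tx":0.245,"ty":0.052,"tz":0,"yaw":0}]' | sed -n '1,2p;4,5p'; done
python3 -c "
from cloud import *
s=read_state(); d=s['position'][:2]-np.array([.5545,-.0115]); X=np.array([.9783,.2071]);Y=np.array([-.2071,.9783]); print(d@X*1e3,d@Y*1e3,s['force'][:2]@X,s['force'][:2]@Y)"
```

```text
t: 24.7
position: [0.5161, -0.0195, 0.0514]
force: [-2.2, -0.1, 2.0]
gripper_width: 0.0366
t: 25.12
position: [0.5383, -0.0151, 0.0514]
force: [-6.4, -1.5, 9.5]
gripper_width: 0.0365
-16.609824409255843 -0.1793110301913309 -6.594558694698389 -0.11147491741688231
```

```bash
cat > f.py <<'E'
from cloud import *
s=read_state(); d=s['position'][:2]-np.array([.5545,-.0115]); X=np.array([.9783,.2071]);Y=np.array([-.2071,.9783]); print('x %.2f y %.2f z %.2f fx %.1f fy %.1f fz %.1f grip %.1f t %.2f'%(d@X*1e3,d@Y*1e3,s['position'][2]*1e3,s['force'][:2]@X,s['force'][:2]@Y,s['force'][2],s['grasp_force'],s['t']), s['ft_torque'].round(2))
E
for i in 1 2; do python3 -m jog '[{"jaw":-0.6,"tx":0.025,"ty":0.005,"tz":0.005,"yaw":0},{"jaw":-0.6,"tx":0.05,"ty":0.0105,"tz":0.005,"yaw":0},{"jaw":-0.6,"tx":0.075,"ty":0.0158,"tz":0.005,"yaw":0},{"jaw":-0.6,"tx":0.1,"ty":0.021,"tz":0.005,"yaw":0},{"jaw":-0.6,"tx":0.1,"ty":0.021,"tz":0.005,"yaw":0}]' >/dev/null; python3 f.py; done
```

```text
x -4.39 y -0.06 z 51.52 fx -1.7 fy -1.8 fz -2.1 grip 40.9 t 25.53 [-0.36  0.26 -0.02]
x 6.24 y -0.00 z 52.29 fx -0.4 fy -1.9 fz -4.5 grip 40.9 t 25.95 [-0.38  0.06  0.03]
```

```bash
python3 -m jog '[{"jaw":-0.6,"tx":0.01,"ty":0.002,"tz":-0.003,"yaw":0},{"jaw":-0.6,"tx":0.02,"ty":0.004,"tz":-0.005,"yaw":0},{"jaw":-0.6,"tx":0.03,"ty":0.006,"tz":-0.005,"yaw":0},{"jaw":-0.6,"tx":0.04,"ty":0.008,"tz":-0.005,"yaw":0},{"jaw":-0.6,"tx":0.05,"ty":0.0105,"tz":-0.005,"yaw":0}]' >/dev/null; python3 f.py
for i in 1 2; do python3 -m jog '[{"jaw":-0.6,"tx":0.003,"ty":0.0006,"tz":0,"yaw":0},{"jaw":-0.6,"tx":0.006,"ty":0.0012,"tz":0,"yaw":0},{"jaw":-0.6,"tx":0.01,"ty":0.002,"tz":0,"yaw":0},{"jaw":-0.6,"tx":0.01,"ty":0.002,"tz":0,"yaw":0},{"jaw":-0.6,"tx":0.01,"ty":0.002,"tz":0,"yaw":0}]' >/dev/null; python3 f.py; done
```

```text
x 10.45 y 0.01 z 51.73 fx -2.1 fy -1.3 fz -3.2 grip 40.9 t 26.37 [-0.49  0.5   0.02]
x 11.62 y 0.05 z 51.78 fx -2.1 fy -1.3 fz -3.0 grip 40.9 t 26.78 [-0.52  0.34  0.04]
x 12.66 y 0.04 z 51.79 fx -2.3 fy -0.8 fz -2.4 grip 40.9 t 27.20 [-0.57  0.34 -0.  ]
```

Sliding friction gives a baseline fx of about -2.2 N. I'll keep going in small steps, with each call only 0.6 to 1 mm.

```bash
for i in 1 2 3; do python3 -m jog '[{"jaw":-0.6,"tx":0.003,"ty":0.0006,"tz":0,"yaw":0},{"jaw":-0.6,"tx":0.006,"ty":0.0012,"tz":0,"yaw":0},{"jaw":-0.6,"tx":0.008,"ty":0.0017,"tz":0,"yaw":0},{"jaw":-0.6,"tx":0.008,"ty":0.0017,"tz":0,"yaw":0},{"jaw":-0.6,"tx":0.008,"ty":0.0017,"tz":0,"yaw":0}]' >/dev/null; python3 f.py; done
```

```text
x 13.45 y 0.03 z 51.81 fx -1.5 fy -1.2 fz -2.6 grip 40.9 t 27.62 [-0.58  0.37  0.04]
x 14.28 y 0.08 z 51.79 fx -2.4 fy -2.4 fz -2.8 grip 40.9 t 28.03 [-0.61  0.34  0.03]
x 15.07 y 0.03 z 51.78 fx -1.7 fy -3.1 fz -3.0 grip 40.9 t 28.45 [-0.59  0.37  0.04]
```

```bash
for i in 1 2; do python3 -m jog '[{"jaw":-0.6,"tx":0.002,"ty":0.0004,"tz":0,"yaw":0},{"jaw":-0.6,"tx":0.004,"ty":0.0008,"tz":0,"yaw":0},{"jaw":-0.6,"tx":0.006,"ty":0.0012,"tz":0,"yaw":0},{"jaw":-0.6,"tx":0.006,"ty":0.0012,"tz":0,"yaw":0},{"jaw":-0.6,"tx":0.006,"ty":0.0012,"tz":0,"yaw":0}]' >/dev/null; python3 f.py; done
```

```text
x 15.66 y 0.08 z 51.80 fx -2.2 fy -2.4 fz -2.3 grip 40.9 t 28.87 [-0.64  0.39  0.03]
x 16.32 y 0.06 z 51.80 fx -1.7 fy -3.0 fz -2.3 grip 40.9 t 29.28 [-0.56  0.36  0.02]
```

```bash
for i in 1 2; do python3 -m jog '[{"jaw":-0.6,"tx":0.002,"ty":0.0004,"tz":0,"yaw":0},{"jaw":-0.6,"tx":0.004,"ty":0.0008,"tz":0,"yaw":0},{"jaw":-0.6,"tx":0.005,"ty":0.001,"tz":0,"yaw":0},{"jaw":-0.6,"tx":0.005,"ty":0.001,"tz":0,"yaw":0},{"jaw":-0.6,"tx":0.005,"ty":0.001,"tz":0,"yaw":0}]' >/dev/null; python3 f.py; done
```

```text
x 16.80 y 0.06 z 51.80 fx -1.3 fy -2.5 fz -2.4 grip 40.9 t 29.70 [-0.62  0.37 -0.06]
x 17.29 y 0.09 z 51.78 fx -2.2 fy -1.9 fz -2.5 grip 40.9 t 30.12 [-0.6   0.4   0.01]
```

```bash
for i in 1 2; do python3 -m jog '[{"jaw":-0.6,"tx":0.002,"ty":0.0004,"tz":0,"yaw":0},{"jaw":-0.6,"tx":0.004,"ty":0.0008,"tz":0,"yaw":0},{"jaw":-0.6,"tx":0.005,"ty":0.001,"tz":0,"yaw":0},{"jaw":-0.6,"tx":0.005,"ty":0.001,"tz":0,"yaw":0},{"jaw":-0.6,"tx":0.005,"ty":0.001,"tz":0,"yaw":0}]' >/dev/null; python3 f.py; done
```

```text
x 17.82 y 0.06 z 51.78 fx -1.9 fy -1.5 fz -2.2 grip 40.9 t 30.53 [-0.53  0.35 -0.01]
x 18.32 y 0.05 z 51.76 fx -1.7 fy -1.7 fz -2.0 grip 40.9 t 30.95 [-0.52  0.37  0.03]
```

```bash
for i in 1 2; do python3 -m jog '[{"jaw":-0.6,"tx":0.002,"ty":0.0004,"tz":0,"yaw":0},{"jaw":-0.6,"tx":0.004,"ty":0.0008,"tz":0,"yaw":0},{"jaw":-0.6,"tx":0.005,"ty":0.001,"tz":0,"yaw":0},{"jaw":-0.6,"tx":0.005,"ty":0.001,"tz":0,"yaw":0},{"jaw":-0.6,"tx":0.005,"ty":0.001,"tz":0,"yaw":0}]' >/dev/null; python3 f.py; done
```

```text
x 18.45 y 0.04 z 51.76 fx -3.9 fy -1.7 fz 0.2 grip 41.1 t 31.37 [-0.58  0.86 -0.03]
x 18.53 y 0.04 z 51.71 fx -5.8 fy -1.7 fz 1.3 grip 41.3 t 31.78 [-0.64  1.21  0.01]
```

Contact: x stalls at about 18.5 mm and fx has risen by about 4 N. I'll ease off slightly, lower the last 0.3 mm and release.

```bash
python3 -m jog '[{"jaw":-0.6,"tx":-0.002,"ty":-0.0004,"tz":0,"yaw":0},{"jaw":-0.6,"tx":-0.003,"ty":-0.0006,"tz":-0.002,"yaw":0},{"jaw":-0.6,"tx":-0.003,"ty":-0.0006,"tz":-0.003,"yaw":0},{"jaw":-0.6,"tx":-0.003,"ty":-0.0006,"tz":-0.003,"yaw":0},{"jaw":-0.6,"tx":-0.003,"ty":-0.0006,"tz":-0.003,"yaw":0}]' 20 >/dev/null; python3 f.py
python3 -m jog '[{"jaw":-0.1,"tx":0,"ty":0,"tz":0,"yaw":0},{"jaw":-0.05,"tx":0,"ty":0,"tz":0,"yaw":0},{"jaw":0,"tx":0,"ty":0,"tz":0,"yaw":0},{"jaw":0.1,"tx":0,"ty":0,"tz":0,"yaw":0},{"jaw":0.15,"tx":0,"ty":0,"tz":0,"yaw":0}]'; python3 f.py
```

```text
x 18.51 y 0.05 z 51.59 fx -5.6 fy -0.7 fz 1.6 grip 41.3 t 32.20 [-0.67  1.18 -0.03]
t: 32.62
position: [0.5741, -0.0068, 0.052]
orientation: [[-0.206, 0.978, 0.002], [0.978, 0.206, 0.001], [0.001, 0.002, -1.0]]
force: [-1.4, -1.3, 1.0]
gripper_width: 0.0489
grasp_force: 0.0
x 20.19 y 0.57 z 51.96 fx -1.6 fy -0.9 fz 1.0 grip 0.0 t 32.62 [-0.01 -0.01  0.  ]
```

```bash
python3 -m jog '[{"jaw":0.25,"tx":0,"ty":0,"tz":0,"yaw":0},{"jaw":0.25,"tx":0,"ty":0,"tz":0.15,"yaw":0},{"jaw":0.25,"tx":0,"ty":0,"tz":0.35,"yaw":0},{"jaw":0.25,"tx":0,"ty":0,"tz":0.6,"yaw":0},{"jaw":0.25,"tx":0,"ty":0,"tz":0.8,"yaw":0}]' >/dev/null
python3 -m jog '[{"jaw":0.25,"tx":-0.06,"ty":-0.25,"tz":0.1,"yaw":0},{"jaw":0.25,"tx":-0.1,"ty":-0.4,"tz":0.1,"yaw":0},{"jaw":0.25,"tx":-0.12,"ty":-0.5,"tz":0.1,"yaw":0},{"jaw":0.25,"tx":-0.12,"ty":-0.5,"tz":0.1,"yaw":0},{"jaw":0.25,"tx":-0.12,"ty":-0.5,"tz":0.1,"yaw":0}]' >/dev/null; python3 f.py
python3 - <<'E'
from cloud import *
s,p,W,Q,t=cloud('w11'); Q=Q*1000; p=p.astype(float); print('tcp',t*1000)
x,y,z=np.moveaxis(Q,-1,0)
k=(p[...,0]>1.4*p[...,2]+5)&(abs(z-60)<4)&(np.hypot(x-18,y-1)<32); print(k.sum(),np.percentile(z[k],[2,50,98]))
xy=Q[k][:,:2]; c=np.median(xy,0)
for _ in range(20):
    d=xy-c; a=np.arctan2(d[:,1],d[:,0]); r=np.hypot(*d.T)
    o=np.array([xy[(a>=q)&(a<q+.2)][np.argsort(r[(a>=q)&(a<q+.2)])[-3]] for q in np.arange(-3.1,3.1,.2) if ((a>=q)&(a<q+.2)).sum()>8])
    A=np.c_[2*o,np.ones(len(o))]; q=np.linalg.lstsq(A,(o**2).sum(1),rcond=None)[0]; c=q[:2]
print('bushing',c,np.sqrt(q[2]+c@c))
A=np.c_[Q[k][:,:2],np.ones(k.sum())]; print('rim tilt',np.linalg.lstsq(A,Q[k][:,2],rcond=None)[0][:2])
k=(x>-30)&(x<50)&(y>-30)&(y<0)&(z>24)&(z<29); print('anvil',np.percentile(y[k],[99]))
k=(x>30)&(x<64)&(abs(y-1)<9)&(z>8)&(z<23); print('screw',k.sum(),np.histogram(x[k],np.arange(30,64,2))[0])
k=(x>-12)&(x<30)&(y>10)&(y<40)&(z>26)&(z<30); print('foot',np.percentile(y[k],[2,50]))
k=(p.max(-1)<90)&(np.hypot(x,y-116.5)<20)&(z>52)&(z<66); print('hand px',k.sum())
for n in['zero_mark','needle_tip','dial_center']: print(n,[(np.round(q['point'],4).tolist(),round(q['p'],2)) for q in mark_of('wrist',n)][:2])
E
```

```text
x -3.10 y -46.26 z 141.69 fx 0.2 fy -0.1 fz -0.2 grip 0.0 t 33.45 [ 0.07 -0.06  0.02]
tcp [ -3.09867317 -46.25753663 129.69005231]
2284 [57.63419879 60.32272119 61.80338032]
bushing [18.27172726  1.65088204] 18.73970121422809
rim tilt [-0.0091601   0.00349834]
anvil [-17.44564114]
screw 434 [  0   0   0   0   0   0  19  27  44  39  41  40  40  43 140   0]
foot [20.33194381 24.29323303]
hand px 0
zero_mark []
needle_tip []
dial_center []
```

The bushing stands upright, 19.1 mm from the anvil face, and x = 18.3 mm matches the contact position. The foot is back at about 19 mm, so the hand should read the same as with the master. I'll hand the job in.

```bash
python3 -c "
from bench import *
print(job_done())"
```

```text
the job is handed in; nothing more can be done
None
```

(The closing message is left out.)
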